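Slide the filter module into its deep case

ROBOT

A 6-joint arm with a two-finger parallel gripper is mounted at the origin on the work surface. World frame = base frame: x ahead of the robot, y to its left, z up, the work surface at z = 0. Lengths are in m, angles in rad, forces in N, time in s.
With the tool pointing down it reaches from about 0.15 to 0.775 m from the base axis. Payload 6.1 kg.
Tool frame: the origin (TCP) lies at the very end of the fingers, on their centre line; the grasp point (between the pads) lies 19 mm behind it; z points along the fingers, y is the line along which they close (so a half turn about z gives the same grasp; the last joint's range is limited). The gripper opens to 85 mm and grips with 20 to 120 N. Pads are 22 mm wide; open, the fingers measure 114 mm over their backs; the gripper's body (76 mm by 85 mm) begins 54 mm behind the grasp point. The pads swing forward as they close: fully open they stand 13 mm farther back than shut.
Start: joints at [-1.204, 0.126, -0.04, 1.405, 0, 1.571], TCP at [0.188, -0.49, 0.231] pointing down, gripper open.
Joint ranges: [-2.72, 2.72], [-0.95, 1.95], [-1.27, 1.35], [-1.78, 2.02], [-1.46, 1.47], [-3.14, 3.14]. Speed limits (rad/s): [2.39, 2.39, 3.01, 3.14, 3.14, 3.14].

INTERFACE

Orientations are given as a unit quaternion [w, x, y, z].
In Python, from station import manip gives the robot as it stands.
- The arm moves only by the tool send_rows, never from a script. Its argument "commands" is a list of rows, each a list of 7 numbers: the turn, a rotation vector about the tool's x, y, z in degrees, then the shift along the tool's x, y, z in mm, then the gripper's target within -1 to 1 (shut at 1, half-way at 0, fully open at -1). A call has 1 to 5 rows; each row shifts and turns the commanded pose from where the row before left it, along the tool's axes as they then stand; what a row does not reach is not made up. A row lasts 1/12 s, in which the tool goes at most 41.7 mm and 7.16 degrees, less where a joint would pass 70% of its speed; a pose out of reach is approached as far as the arm can. A call with a gripper value outside its range is refused whole. The fingers move at their own pace and stop on an object; the grip force is fixed at half the most. Time passes only in rows, so rows that do not move let the fingers close. It gives the time, the measured TCP pose, the force, the opening and the grip force at its end, in the units of the state.
- manip.get_state(): the state, without advancing time (a new reading comes with each control period).
- manip.capture(name): name is "side" or "top" or "wrist"; returns a dict with "pixels" (384x512x3 uint8, red, green, blue), "mtx" (3x3 intrinsics, pixels), "R" (3x3) and "t" (3): a world point X has camera coordinates R X + t; the wrist camera has in their place "tool_from_camera" (4x4, takes a point from camera to tool coordinates, whose origin is the TCP and whose axes are the flange's). Camera axes: x right, y down, z forward; pixel columns grow to the right and rows downward; lengths in m; the calibration is good to about 2 mm. A picture is of the moment at which its call begins: read the wrist's pose just before it. There is no depth.
- manip.sign_off(): hands the job in; it is judged then, once.
Trained networks look in the newest picture that a camera, given by its name, has taken for a name from the list of things; names that differ only in an ending like _2 or _b are one class to them, and where a whole thing is asked for, a point or a joint stands for the part that bears it (a point fixed in the world has none). Each returns a list of dicts, best first, with "conf" (0 to 1); they miss things now and then, are a little off and sometimes report something else, mostly with a low value. They report only what shows in the picture. A call takes as long as a camera call. They do not tell look-alikes from the thing itself.
- manip.look_for(camera, thing): "xy" ([column, row] in pixels, amid what is visible of it).
- manip.tip_of(camera, thing): "xy" ([column, row] in pixels: a listed point, or the origin of a listed thing).
The state is a dict: "time": time; "joints": joint angles; "joint_vel": joint speeds; "joint_torque": joint torques, N m; "ee_pos": TCP position; "orientation": TCP orientation; "force": force on the tool from outside, world axes, zero at the start; "torque": the same for the moment, N m; "gripper_width": finger opening in m; "gripper_force": force on a finger pad.
Only numpy, scipy, OpenCV 4.12 (cv2) and the standard library are available. Lean on these libraries where they do the work, as an engineer would, in place of code of your own. Each camera call takes 0.05 s, during which the arm holds its last target. There are 200 camera calls.

TASK

On the electronics bench, take the slim circuit module (the narrower, taller of the two standing modules) by its upright black grip and slide it down into the deep case, the taller of the two open-topped aluminium cases, until its end plate sits flat on the rim; either way round will do. Lower it in rather than letting it drop, then let go, and leave the wide module standing where it is.

Things in the scene. Friction and masses are not known exactly. Their poses are not given: they have to be found in the camera images.
- module_grip (a point): Slim module, loose, 0.25 to 0.5 kg, standing: aluminium body 60 (x) x 40 (y) x 80 mm high, green boards on its broad faces, foot stepped in 3 mm all round; on it an end plate 84 x 64 x 5 mm, and on that an upright flat black grip 44 (x) x 14 (y) x 50 mm high. Point: the grip's centre, 110 mm above the foot, 25 mm above the plate's top. x along the long side, z up; pinch the grip across y.
- deep_mouth (a point): Deep case, fixed: open-topped aluminium box 87 (x) x 67 (y) x 92 mm high, ribbed, with a low bolted foot flange 125 x 67 x 6 mm. Pocket 65 (x) x 45 (y) mm, 84 mm deep, 5 mm lead-in chamfer at the mouth. Point: centre of the mouth, level with the rim; x along the long side, z up. With the slim module home its end plate lies on the rim, its grip's centre 30 mm above this point.
- shallow_mouth (a point): Shallow case, fixed, a bystander: as the deep case in plan but only 45 mm high (pocket 37 mm deep), too shallow for the slim module. Point: centre of its mouth, level with its rim; x along the long side, z up.
- wide_grip (a point): Wide module, loose, a bystander, 0.6 kg, standing: body 110 (x) x 80 (y) x 55 mm high, end plate 120 x 90 x 5 mm, the same black grip on top; 110 mm high in all. Point: the centre of its grip, 85 mm above its foot; x along the long side, z up.
Mind the look-alikes: they are no part of the job. Leave any orange look-alike of the part that bears module_grip alone.

How it is judged:
By the outcome, as a careful person would: the job done as asked, in the order asked, and still so for the second after the job is handed in, with the robot touching nothing.
It also fails if it takes over 40 s, if anything falls off the work surface, if the arm or the gripper's body presses on something with over 40 N, if the wrist force passes 120 N, or if a joint passes its speed limit or range.

## Working session

There is one attempt and no reset: what is moved stays moved. The work goes in short steps, Python scripts to look and compute and a tool call to move; the robot and the scene stay as the last step left them, time stands still between calls to the robot, and variables do not carry over. Pictures are saved under pics/ and viewed, at most 10 in all, crops included, and the job is handed in when it is done.

Besides the shell and the picture viewer there is one more tool, called after "Request:" in YAML: its name, and indented under it one key for each argument. send_rows: Moves the arm, as the interface text tells. Its arguments: {"type":"object","properties":{"commands":{"type":"array","items":{"type":"array","items":{"type":"number"}}}},"required":["commands"]}

```bash
mkdir -p pics; cat > h.py <<'E'
from station import manip
import numpy as np, cv2
def ray(c,uv):
    d=np.linalg.inv(c['mtx'])@np.array([uv[0],uv[1],1.])
    R=np.array(c['R']);t=np.array(c['t'])
    return -R.T@t, R.T@d
def atz(c,uv,z):
    o,d=ray(c,uv); return o+d*(z-o[2])/d[2]
def proj(c,X):
    p=np.array(c['mtx'])@(np.array(c['R'])@np.array(X)+np.array(c['t'])); return p[:2]/p[2]
E
python3 - <<'E'
from h import *
np.set_printoptions(precision=3,suppress=True)
Z=dict(module_grip=.11,deep_mouth=.092,shallow_mouth=.045,wide_grip=.085)
for n in ("side","top"):
    c=manip.capture(n); cv2.imwrite(f"pics/{n}0.png",c['pixels'][:,:,::-1])
    print(n,ray(c,(256,192)))
    for k,z in Z.items():
        for d in manip.tip_of(n,k)[:3]: print(k,np.array(d['xy']),round(d['conf'],2),atz(c,d['xy'],z))
s=manip.get_state();print(s['time'],s['ee_pos'],s['orientation'],s['force'])
E
```

```text
side (array([0.523, 0.564, 0.538]), array([ 0.034, -0.78 , -0.626]))
module_grip [211.1 225.3] 0.88 [0.62  0.128 0.11 ]
module_grip [297.7 222.3] 0.7 [0.469 0.113 0.11 ]
deep_mouth [273.1 124.4] 0.91 [ 0.514 -0.283  0.092]
shallow_mouth [246.8 179.9] 0.84 [ 0.573 -0.094  0.045]
shallow_mouth [270.  126.8] 0.5 [ 0.522 -0.357  0.045]
wide_grip [254.5 324.8] 0.83 [0.536 0.296 0.085]
top (array([ 0.494, -0.007,  0.812]), array([ 0.05 ,  0.034, -0.998]))
module_grip [209.7 219.8] 0.83 [0.474 0.107 0.11 ]
module_grip [204.3 149.9] 0.68 [0.611 0.12  0.11 ]
deep_mouth [405.6 193.6] 0.94 [ 0.529 -0.277  0.092]
shallow_mouth [309.6 171.3] 0.85 [ 0.577 -0.094  0.045]
wide_grip [120.8 181.6] 0.7 [0.549 0.296 0.085]
0.5 [ 0.188 -0.49   0.231] [-0.     0.983  0.182  0.   ] [-0.546  0.017  0.131]
```

View pics/top0.png

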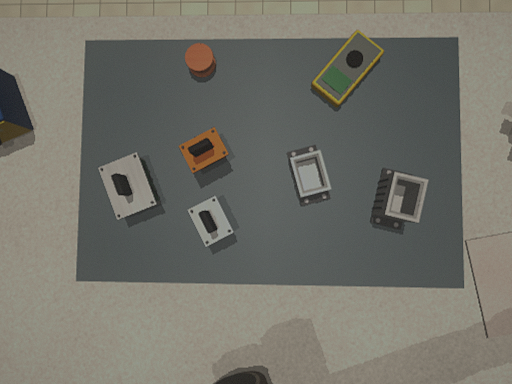

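View pics/side0.png

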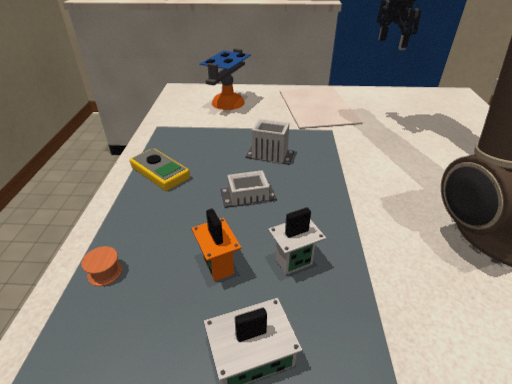

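The top view shows the slim white module at about (210,221), the orange look-alike at (204,150), the wide module at (129,186), the shallow case at (310,173) and the deep case at (406,195). The side view agrees: deep case (270,140), slim module (297,245). I'll pass over the deep case first and look with the wrist camera.

Request:
send_rows:
  commands:
    - [0,0,0,36,-8,-8,-1]
    - [0,0,0,36,-8,-8,-1]
    - [0,0,0,36,-8,-8,-1]
    - [0,0,0,36,-8,-8,-1]
    - [0,0,0,36,-8,-8,-1]

```text
time: 0.92
ee_pos: [0.343, -0.3871, 0.2718]
orientation: [0.0, 0.983, 0.182, 0.0]
force: [0.4, -1.0, -0.3]
gripper_width: 0.0851
gripper_force: 0.0
```

Request:
send_rows:
  commands:
    - [0,0,0,36,-8,-8,-1]
    - [0,0,0,36,-8,-8,-1]
    - [0,0,0,36,-8,-8,-1]
    - [0,0,0,0,0,0,-1]
    - [0,0,0,0,0,0,-1]

```text
time: 1.33
ee_pos: [0.4358, -0.3259, 0.2954]
orientation: [0.0, 0.983, 0.184, 0.0]
force: [-0.5, -0.0, -0.3]
gripper_width: 0.0851
gripper_force: 0.0
```

```bash
cat >> h.py <<'E'
from scipy.spatial.transform import Rotation as Ro
def wrist(name):
    s=manip.get_state(); c=manip.capture("wrist")
    T=np.eye(4);q=s['orientation'];T[:3,:3]=Ro.from_quat([q[1],q[2],q[3],q[0]]).as_matrix();T[:3,3]=s['ee_pos']
    M=T@np.array(c['tool_from_camera']); c['R']=M[:3,:3].T; c['t']=-c['R']@M[:3,3]
    cv2.imwrite(f"pics/{name}.png",c['pixels'][:,:,::-1]); np.savez(f"pics/{name}.npz",mtx=c['mtx'],R=c['R'],t=c['t'])
    return c,s
def yaw(s):
    q=s['orientation']; m=Ro.from_quat([q[1],q[2],q[3],q[0]]).as_matrix(); return np.degrees(np.arctan2(m[1,0],m[0,0]))
E
python3 - <<'E'
from h import *
np.set_printoptions(precision=4,suppress=True)
c,s=wrist("w1"); print(c['tool_from_camera'],s['time'],s['ee_pos'],yaw(s),s['joints'])
for d in manip.tip_of("wrist","deep_mouth")[:2]: print(d, atz(c,d['xy'],.092))
E
```

```text
[[-0.0009 -0.945  -0.327   0.0847]
 [ 1.     -0.0012  0.001   0.0014]
 [-0.0013 -0.327   0.945  -0.1434]
 [ 0.      0.      0.      1.    ]] 1.3333 [ 0.4358 -0.3259  0.2954] 21.22986935306099 [-0.6421  0.1729  0.1561  1.5536 -0.0002  2.129 ]
{'xy': [245.0, 58.3], 'conf': 0.86} [ 0.5257 -0.277   0.092 ]
```

View pics/w1.png

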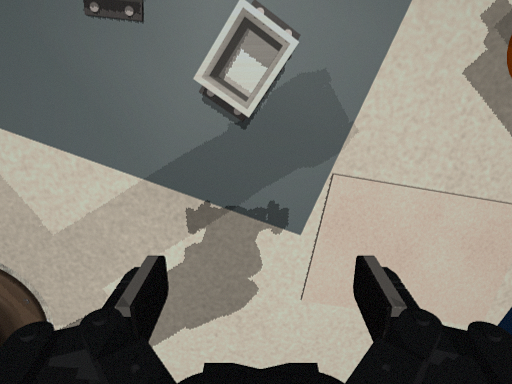

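The wrist view shows the deep case with its rim corners near (250,0), (298,42), (247,116), (195,78), and the mouth at about (245,58), which agrees with the network. I'll rectify onto the rim plane to get its yaw.

```bash
cat >> h.py <<'E'
def rectify(c,z,cen,half,ppm=4000):
    # image over world plane z: col -> world y decreasing? use u=x, v=y about cen
    n=int(2*half*ppm); w=[(cen[0]+a*half,cen[1]+b*half,z) for a,b in((-1,-1),(1,-1),(1,1),(-1,1))]
    src=np.float32([proj(c,p) for p in w]); dst=np.float32([(0,0),(n,0),(n,n),(0,n)])
    return cv2.warpPerspective(c['pixels'],cv2.getPerspectiveTransform(src,dst),(n,n))
def rects(im,lo,cen,half,ppm=4000,minA=1000,inv=False):
    g=cv2.cvtColor(im,cv2.COLOR_RGB2GRAY); b=((g<lo) if inv else (g>lo)).astype(np.uint8)
    cs,h=cv2.findContours(b,cv2.RETR_CCOMP,cv2.CHAIN_APPROX_NONE)
    for q,hh in zip(cs,h[0]):
        if cv2.contourArea(q)<minA: continue
        (x,y),(w,hg),a=cv2.minAreaRect(q)
        if w<hg: w,hg,a=hg,w,a-90
        print("hole" if hh[3]>=0 else "outer",np.round([cen[0]-half+x/ppm,cen[1]-half+y/ppm],4),"mm",round(w/ppm*1e3,1),round(hg/ppm*1e3,1),"ang",round((a+90)%180-90,1))
E
python3 - <<'E'
from h import *
c=dict(np.load("pics/w1.npz")); c['pixels']=cv2.imread("pics/w1.png")[:,:,::-1].copy()
im=rectify(c,.092,(.5257,-.277),.07); cv2.imwrite("pics/r1.png",im[:,:,::-1])
for t in (110,130,150,170): print(t); rects(im,t,(.5257,-.277),.07)
E
```

```text
110
outer [ 0.5778 -0.2819] mm 22.0 6.6 ang 77.3
outer [ 0.5283 -0.2649] mm 95.3 92.1 ang 76.6
hole [ 0.5242 -0.2776] mm 65.3 45.6 ang -13.1
130
outer [ 0.5255 -0.2777] mm 91.0 68.0 ang -13.4
hole [ 0.5264 -0.276 ] mm 70.8 50.6 ang -13.3
150
outer [ 0.5131 -0.2817] mm 34.0 32.5 ang -13.8
outer [ 0.5255 -0.2777] mm 90.4 67.3 ang -13.4
hole [ 0.5242 -0.2774] mm 75.3 55.2 ang -13.4
170
outer [ 0.5147 -0.282 ] mm 31.2 29.9 ang 76.2
outer [ 0.5255 -0.2777] mm 89.7 66.7 ang -13.4
hole [ 0.5241 -0.2774] mm 76.3 56.0 ang -13.3
```

View pics/r1.png

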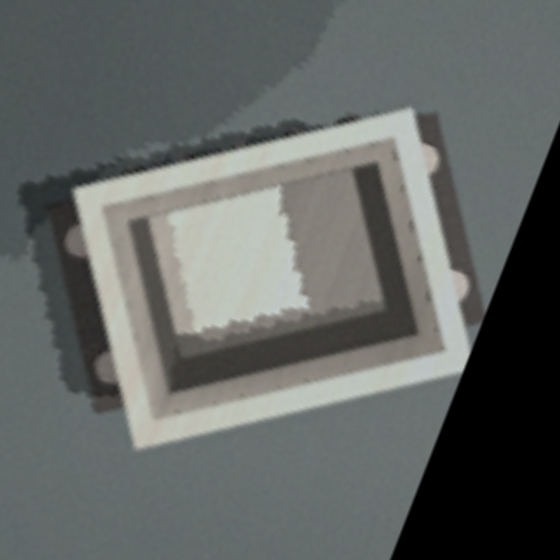

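Deep case: mouth at (0.524, −0.277), yaw −13.4°; the mouth edge measures 75×55 mm, as it should with the chamfer. Next, the module.

Request:
send_rows:
  commands:
    - [0,0,0,12,-35,0,-1]
    - [0,0,0,12,-35,0,-1]
    - [0,0,0,12,-35,0,-1]
    - [0,0,0,12,-35,0,-1]
    - [0,0,0,12,-35,0,-1]

```text
time: 1.85
ee_pos: [0.426, -0.1419, 0.2951]
orientation: [0.0, 0.984, 0.181, -0.0]
force: [1.5, 0.3, -0.3]
gripper_width: 0.0857
gripper_force: 0.0
```

Request:
send_rows:
  commands:
    - [0,0,0,12,-35,0,-1]
    - [0,0,0,12,-35,0,-1]
    - [0,0,0,12,-35,0,-1]
    - [0,0,0,12,-35,0,-1]
    - [0,0,0,12,-35,0,-1]

```text
time: 2.27
ee_pos: [0.4197, 0.043, 0.2953]
orientation: [0.0, 0.983, 0.181, 0.0]
force: [1.7, -0.2, -0.3]
gripper_width: 0.085
gripper_force: 0.0
```

Request:
send_rows:
  commands:
    - [0,0,0,12,-35,0,-1]
    - [0,0,0,0,0,0,-1]
    - [0,0,0,0,0,0,-1]

```text
time: 2.52
ee_pos: [0.4188, 0.0802, 0.2951]
orientation: [0.0, 0.983, 0.183, -0.0]
force: [-0.6, 0.5, -0.6]
gripper_width: 0.0852
gripper_force: 0.0
```

```bash
python3 - <<'E'
from h import *
np.set_printoptions(precision=4,suppress=True)
c,s=wrist("w2"); print(s['time'],s['ee_pos'],yaw(s),s['joints'])
for d in manip.tip_of("wrist","module_grip")[:3]: print(d, atz(c,d['xy'],.11))
C=(.472,.109)
im=rectify(c,.085,C,.07); cv2.imwrite("pics/r2.png",im[:,:,::-1])
for t in (130,150,170): print(t); rects(im,t,C,.07)
im=rectify(c,.135,C,.07)
print("grip top")
for t in (30,40,50): print(t); rects(im,t,C,.07,inv=True)
E
```

```text
2.5167 [0.4188 0.0802 0.2951] 21.14556879389327 [ 0.1895 -0.0514 -0.0848  1.5377 -0.0003  2.962 ]
{'xy': [253.2, 102.1], 'conf': 0.72} [0.474  0.1069 0.11  ]
130
outer [0.4726 0.1107] mm 84.6 64.5 ang 27.6
hole [0.468  0.1104] mm 52.6 19.1 ang 27.8
150
outer [0.4726 0.1106] mm 83.7 63.9 ang 27.6
hole [0.4647 0.1097] mm 59.7 21.3 ang 27.3
170
outer [0.4727 0.1107] mm 82.9 63.3 ang 27.4
hole [0.4645 0.1096] mm 60.7 22.1 ang 27.7
grip top
30
outer [0.4729 0.1104] mm 42.3 13.4 ang 27.5
hole [0.4729 0.1107] mm 40.0 10.1 ang 26.6
40
outer [0.4728 0.1104] mm 42.6 13.7 ang 27.4
50
outer [0.4728 0.1104] mm 42.7 13.9 ang 27.5
```

View pics/w2.png

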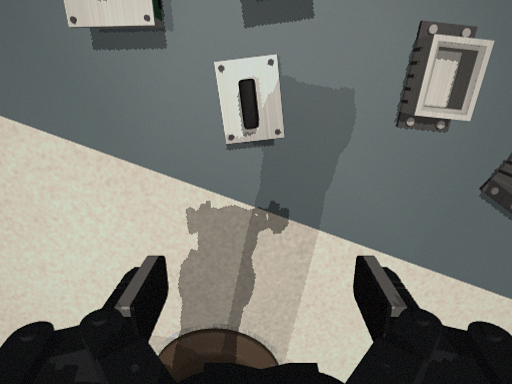

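The slim module shows at about (250,100) in the wrist view: plate 84×64 mm, grip centre (0.4727, 0.1106), yaw 27.5°. These match its given sizes and the top view, and the orange one is not this one. Moving above it and down.

Request:
send_rows:
  commands:
    - [0,0,0,31,-4.5,0,-1]
    - [0,0,0,30,-4.5,0,-1]
    - [0,0,-6.4,0,0,0,-1]
    - [0,0,0,0,0,30,-1]
    - [0,0,0,0,0,30,-1]

```text
time: 3.03
ee_pos: [0.4748, 0.1081, 0.2356]
orientation: [0.0, 0.972, 0.235, 0.002]
force: [0.4, -0.7, -1.0]
gripper_width: 0.0853
gripper_force: 0.0
```

Request:
send_rows:
  commands:
    - [0,0,0,0,0,20,-1]
    - [0,0,0,0,0,20,-1]
    - [0,0,0,0,0,20,-1]
    - [0,0,0,0,0,0,-1]
    - [0,0,0,0,0,0,-1]

```text
time: 3.45
ee_pos: [0.4725, 0.1081, 0.1748]
orientation: [0.0, 0.972, 0.235, -0.001]
force: [-0.5, 0.4, 0.3]
gripper_width: 0.0857
gripper_force: 0.0
```

```bash
python3 - <<'E'
from h import *
s=manip.get_state();a=np.radians(yaw(s));d=np.array([.4727,.1106])-s['ee_pos'][:2]
print(s['time'],s['ee_pos'],yaw(s),s['joints'][5],"tool dx,dy mm",1e3*(d@[np.cos(a),np.sin(a)]),1e3*(d@[np.sin(a),-np.cos(a)]))
E
```

```text
3.45 [0.47254965 0.10805638 0.17482842] 27.234343518611897 2.8911659975181965 tool dx,dy mm 1.2977181457792824 -2.1928325706440877
```

Request:
send_rows:
  commands:
    - [0,0,0,1,-2,20,-1]
    - [0,0,0,0,0,20,-1]
    - [0,0,0,0,0,20,-1]
    - [0,0,0,0,0,14,-1]
    - [0,0,0,0,0,7,-1]

```text
time: 3.87
ee_pos: [0.4732, 0.1113, 0.0942]
orientation: [0.0, 0.972, 0.236, -0.0]
force: [-0.5, 0.1, 0.3]
gripper_width: 0.0852
gripper_force: 0.0
```

Request:
send_rows:
  commands:
    - [0,0,0,0,0,0,-1]
    - [0,0,0,0,0,0,1]
    - [0,0,0,0,0,0,1]
    - [0,0,0,0,0,0,1]
    - [0,0,0,0,0,0,1]

```text
time: 4.28
ee_pos: [0.4737, 0.1123, 0.0954]
orientation: [0.0, 0.972, 0.237, 0.001]
force: [-0.2, -0.7, -0.0]
gripper_width: 0.0386
gripper_force: 0.0
```

Request:
send_rows:
  commands:
    - [0,0,0,0,0,0,1]
    - [0,0,0,0,0,0,1]
    - [0,0,0,0,0,0,1]
    - [0,0,0,0,0,0,1]
    - [0,0,0,0,0,0,1]

```text
time: 4.7
ee_pos: [0.4733, 0.1125, 0.0948]
orientation: [-0.0, 0.971, 0.237, 0.0]
force: [-1.4, 2.1, 4.7]
gripper_width: 0.013
gripper_force: 59.4
```

Gripped (13 mm wide, 59 N). Lifting.

Request:
send_rows:
  commands:
    - [0,0,0,0,0,-10,1]
    - [0,0,0,0,0,-20,1]
    - [0,0,0,0,0,-30,1]
    - [0,0,0,0,0,-30,1]
    - [0,0,0,0,0,-30,1]

```text
time: 5.12
ee_pos: [0.472, 0.1118, 0.2151]
orientation: [0.0, 0.972, 0.237, -0.001]
force: [0.4, -0.7, -3.9]
gripper_width: 0.0133
gripper_force: 58.6
```

Request:
send_rows:
  commands:
    - [0,0,0,0,0,-20,1]
    - [0,0,0,0,0,-10,1]
    - [0,0,0,0,0,0,1]
    - [0,0,0,0,0,0,1]

```text
time: 5.45
ee_pos: [0.4728, 0.1121, 0.2435]
orientation: [0.0, 0.972, 0.237, -0.0]
force: [-0.1, -0.6, -3.7]
gripper_width: 0.0135
gripper_force: 58.8
```

```bash
cat >> h.py <<'E'
def togo(X,Y,yw):
    s=manip.get_state();a=np.radians(yaw(s));d=np.array([X,Y])-s['ee_pos'][:2]
    print(round(s['time'],2),np.round(s['ee_pos'],4),"yaw",round(yaw(s),2),"q",np.round(s['joints'],2),"F",np.round(s['force'],1),"w",s['gripper_width'],"tool dx,dy mm",np.round([1e3*(d@[np.cos(a),np.sin(a)]),1e3*(d@[np.sin(a),-np.cos(a)])],1),"turn z",round(yaw(s)-yw,2))
E
python3 - <<'E'
from h import *
np.set_printoptions(precision=4,suppress=True)
c,s=wrist("w3")
a=np.radians(-13.4)
togo(.524+.0014*np.cos(a),-.277+.0014*np.sin(a),-13.4)
for d in manip.tip_of("wrist","module_grip")[:2]: print(d, atz(c,d['xy'],s['ee_pos'][2]+.0152))
C=s['ee_pos'][:2]; z=s['ee_pos'][2]-.0098
im=rectify(c,z,C,.07); cv2.imwrite("pics/r3.png",np.hstack([c['pixels'][:,:,::-1],cv2.resize(im,(384,384))[:,:288,::-1]]))
for t in (110,140): rects(im,t,C,.07)
E
```

```text
5.5 [0.4724 0.112  0.2427] yaw 27.41 q [ 0.23  0.05 -0.09  1.43 -0.    2.9 ] F [-0.4 -0.  -4.6] w 0.013263564863669645 tool dx,dy mm [-132.2  370. ] turn z 40.81
{'xy': [326.8, 6.0], 'conf': 0.91} [0.5796 0.1397 0.2587]
{'xy': [263.1, 278.9], 'conf': 0.86} [0.4719 0.1084 0.2587]
outer [0.4133 0.0793] mm 28.1 28.1 ang -62.7
outer [0.4727 0.112 ] mm 139.7 139.7 ang -90.0
hole [0.4678 0.1495] mm 17.8 10.7 ang 28.2
hole [0.5217 0.1276] mm 48.3 19.7 ang -62.7
hole [0.518  0.0946] mm 42.0 10.2 ang 7.5
outer [0.5371 0.1618] mm 39.5 11.0 ang -90.0
outer [0.4632 0.1415] mm 144.3 65.4 ang -40.4
outer [0.4133 0.0792] mm 27.8 27.7 ang -62.9
```

View pics/r3.png

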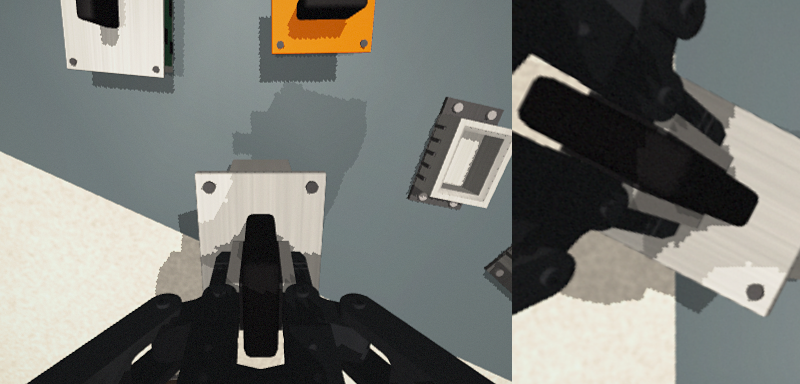

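The module hangs square in the grip: the plate's far corners are at (196,172) and (326,173), symmetric about the fingers. Carrying it to the deep case.

Request:
send_rows:
  commands:
    - [0,0,0,-6,16,0,1]
    - [0,0,0,-11,31,0,1]
    - [0,0,0,-11,31,0,1]
    - [0,0,0,-11,31,0,1]
    - [0,0,0,-11,31,0,1]

```text
time: 5.97
ee_pos: [0.4922, -0.0363, 0.2424]
orientation: [-0.0, 0.971, 0.237, -0.001]
force: [0.5, 0.8, -3.3]
gripper_width: 0.0131
gripper_force: 59.5
```

Request:
send_rows:
  commands:
    - [0,0,0,-11,31,0,1]
    - [0,0,0,-11,31,0,1]
    - [0,0,0,-11,31,0,1]
    - [0,0,0,-11,31,0,1]
    - [0,0,0,-11,31,0,1]

```text
time: 6.38
ee_pos: [0.5148, -0.1994, 0.2423]
orientation: [-0.001, 0.972, 0.237, -0.001]
force: [2.0, 0.8, -2.9]
gripper_width: 0.0134
gripper_force: 59.5
```

Request:
send_rows:
  commands:
    - [0,0,0,-11,31,0,1]
    - [0,0,0,-11,31,0,1]
    - [0,0,0,-5,13,0,1]
    - [0,0,5.8,0,0,0,1]
    - [0,0,7,0,0,0,1]

```text
time: 6.8
ee_pos: [0.5255, -0.2778, 0.2418]
orientation: [-0.001, 0.992, 0.124, -0.002]
force: [-0.2, -0.5, -3.1]
gripper_width: 0.0133
gripper_force: 60.0
```

Request:
send_rows:
  commands:
    - [0,0,7,0,0,0,1]
    - [0,0,7,0,0,0,1]
    - [0,0,7,0,0,0,1]
    - [0,0,7,0,0,0,1]
    - [0,0,0,0,0,0,1]

```text
time: 7.22
ee_pos: [0.5256, -0.2764, 0.2426]
orientation: [-0.001, 0.993, -0.118, -0.001]
force: [0.6, -0.2, -4.4]
gripper_width: 0.0132
gripper_force: 60.0
```

```bash
python3 - <<'E'
from h import *
np.set_printoptions(precision=4,suppress=True)
a=np.radians(-13.4)
togo(.524+.0014*np.cos(a),-.277+.0014*np.sin(a),-13.4)
# plate far corners in tool frame from w3
c=dict(np.load("pics/w3.npz")); b=np.radians(27.41)
for uv in ((195.5,172),(326.5,173)):
    p=atz(c,uv,.2427-.0098)-[.4724,.112,0]; print(1e3*(p[0]*np.cos(b)+p[1]*np.sin(b)),1e3*(p[0]*np.sin(b)-p[1]*np.cos(b)))
E
```

```text
7.22 [ 0.5256 -0.2764  0.2426] yaw -13.54 q [-0.48  0.26  0.15  1.46  0.    2.89] F [ 0.6 -0.2 -4.4] w 0.013185296939443739 tool dx,dy mm [-0.   0.9] turn z -0.14
41.08036070097946 -29.768158554139568
40.50120688138258 33.96981271088372
```

The plate offset in the wrist view shows about 2 mm of camera bias along tool y, which also affected the deep case measurement, so I'm correcting for it. Lowering to just above the rim, then slowly.

Request:
send_rows:
  commands:
    - [0,0,0,-1,-0.7,10,1]
    - [0,0,0,0,0,15,1]
    - [0,0,0,0,0,15,1]
    - [0,0,0,0,0,8,1]
    - [0,0,0,0,0,0,1]

```text
time: 7.63
ee_pos: [0.5241, -0.2752, 0.1933]
orientation: [-0.001, 0.993, -0.115, -0.002]
force: [-0.4, -0.4, -3.4]
gripper_width: 0.0133
gripper_force: 59.8
```

Request:
send_rows:
  commands:
    - [0,0,0,0,0,3,1]
    - [0,0,0,0,0,3,1]
    - [0,0,0,0,0,3,1]
    - [0,0,0,0,0,3,1]
    - [0,0,0,0,0,0,1]

```text
time: 8.05
ee_pos: [0.5253, -0.2761, 0.1839]
orientation: [-0.0, 0.993, -0.116, -0.0]
force: [-0.1, 0.1, -4.7]
gripper_width: 0.0132
gripper_force: 59.8
```

```bash
python3 - <<'E'
from h import *
togo(.5246,-.2754,-13.4); print(manip.get_state()['torque'])
c=manip.capture("side"); x=c['pixels'][90:190,210:340]; cv2.imwrite("pics/s2.png",cv2.resize(x,None,fx=5,fy=5)[:,:,::-1])
E
```

```text
8.05 [ 0.5253 -0.2761  0.1839] yaw -13.37 q [-0.48  0.26  0.02  1.33 -0.    2.89] F [-0.1  0.1 -4.7] w 0.013163233857436339 tool dx,dy mm [-0.8 -0.5] turn z 0.03
[ 0.06094242  0.00060671 -0.03193474]
```

View pics/s2.png

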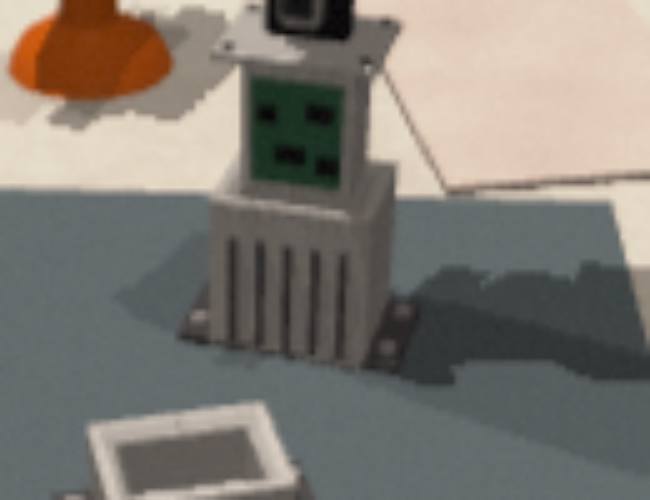

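The crop shows the module's foot entering the deep case's mouth, centred across its width, with no contact force. Continuing down.

Request:
send_rows:
  commands:
    - [0,0,0,-0.5,-0.4,2,1]
    - [0,0,0,0,0,2,1]
    - [0,0,0,0,0,2,1]
    - [0,0,0,0,0,2,1]
    - [0,0,0,0,0,0,1]

```text
time: 8.52
ee_pos: [0.5248, -0.2755, 0.1757]
orientation: [-0.0, 0.993, -0.117, -0.0]
force: [1.1, -0.0, -3.4]
gripper_width: 0.0132
gripper_force: 59.9
```

Request:
send_rows:
  commands:
    - [0,0,0,0,0,3,1]
    - [0,0,0,0,0,3,1]
    - [0,0,0,0,0,3,1]
    - [0,0,0,0,0,3,1]
    - [0,0,0,0,0,0,1]

```text
time: 8.93
ee_pos: [0.5246, -0.2754, 0.1633]
orientation: [-0.0, 0.993, -0.117, -0.001]
force: [-0.9, -0.7, -4.3]
gripper_width: 0.0136
gripper_force: 59.9
```

Request:
send_rows:
  commands:
    - [0,0,0,0,0,4,1]
    - [0,0,0,0,0,4,1]
    - [0,0,0,0,0,4,1]
    - [0,0,0,0,0,4,1]
    - [0,0,0,0,0,4,1]

```text
time: 9.35
ee_pos: [0.5249, -0.2756, 0.1437]
orientation: [-0.0, 0.993, -0.117, -0.0]
force: [0.1, -0.4, -3.3]
gripper_width: 0.0135
gripper_force: 59.9
```

Request:
send_rows:
  commands:
    - [0,0,0,0,0,4,1]
    - [0,0,0,0,0,4,1]
    - [0,0,0,0,0,4,1]
    - [0,0,0,0,0,4,1]
    - [0,0,0,0,0,4,1]

```text
time: 9.77
ee_pos: [0.525, -0.2756, 0.1239]
orientation: [-0.0, 0.993, -0.117, -0.0]
force: [0.1, 1.0, -4.1]
gripper_width: 0.0133
gripper_force: 59.9
```

Request:
send_rows:
  commands:
    - [0,0,0,0,0,4,1]
    - [0,0,0,0,0,3,1]
    - [0,0,0,0,0,3,1]
    - [0,0,0,0,0,2,1]
    - [0,0,0,0,0,0,1]

```text
time: 10.18
ee_pos: [0.5248, -0.2755, 0.1118]
orientation: [-0.0, 0.993, -0.116, -0.0]
force: [0.0, -0.2, -4.3]
gripper_width: 0.0132
gripper_force: 59.9
```

Request:
send_rows:
  commands:
    - [0,0,0,0,0,1,1]
    - [0,0,0,0,0,1,1]
    - [0,0,0,0,0,1,1]
    - [0,0,0,0,0,1,1]
    - [0,0,0,0,0,0,1]

```text
time: 10.6
ee_pos: [0.5249, -0.2756, 0.1081]
orientation: [-0.0, 0.993, -0.117, -0.0]
force: [-0.4, 0.2, -3.4]
gripper_width: 0.0133
gripper_force: 59.9
```

Request:
send_rows:
  commands:
    - [0,0,0,0,0,0.5,1]
    - [0,0,0,0,0,0.5,1]
    - [0,0,0,0,0,0.5,1]
    - [0,0,0,0,0,0,1]

```text
time: 10.93
ee_pos: [0.525, -0.2756, 0.1068]
orientation: [0.0, 0.993, -0.117, 0.0]
force: [-0.6, -0.4, -3.2]
gripper_width: 0.013
gripper_force: 59.9
```

Request:
send_rows:
  commands:
    - [0,0,0,0,0,0.5,1]
    - [0,0,0,0,0,0.5,1]
    - [0,0,0,0,0,0,1]

```text
time: 11.18
ee_pos: [0.5251, -0.2756, 0.1068]
orientation: [0.0, 0.993, -0.116, 0.0]
force: [-2.8, 2.0, 4.4]
gripper_width: 0.0132
gripper_force: 61.1
```

Contact at the expected height: the plate is on the rim. Letting go and backing off.

Request:
send_rows:
  commands:
    - [0,0,0,0,0,0,0.4]
    - [0,0,0,0,0,0,-0.2]
    - [0,0,0,0,0,0,-1]
    - [0,0,0,0,0,0,-1]
    - [0,0,0,0,0,0,-1]

```text
time: 11.6
ee_pos: [0.5251, -0.2757, 0.1057]
orientation: [-0.0, 0.993, -0.117, 0.0]
force: [-0.6, 0.2, 0.0]
gripper_width: 0.0725
gripper_force: 0.0
```

Request:
send_rows:
  commands:
    - [0,0,0,0,0,0,-1]
    - [0,0,0,0,0,0,-1]
    - [0,0,0,0,0,0,-1]
    - [0,0,0,0,0,-10,-1]
    - [0,0,0,0,0,-20,-1]

```text
time: 12.02
ee_pos: [0.5236, -0.2749, 0.1341]
orientation: [-0.001, 0.993, -0.117, -0.002]
force: [0.2, -1.0, 0.5]
gripper_width: 0.0854
gripper_force: 0.0
```

Request:
send_rows:
  commands:
    - [0,0,0,0,0,-30,-1]
    - [0,0,0,0,0,-30,-1]
    - [0,0,0,0,0,-30,-1]
    - [0,0,0,-30,0,-20,-1]
    - [0,0,0,-30,0,0,-1]

```text
time: 12.43
ee_pos: [0.4683, -0.2625, 0.2507]
orientation: [0.001, 0.993, -0.116, 0.003]
force: [-0.9, 0.5, 0.2]
gripper_width: 0.0857
gripper_force: 0.0
```

Request:
send_rows:
  commands:
    - [0,0,0,-20,0,0,-1]
    - [0,0,0,0,0,0,-1]
    - [0,0,0,0,0,0,-1]

```text
time: 12.68
ee_pos: [0.4467, -0.257, 0.2473]
orientation: [0.0, 0.993, -0.117, 0.001]
force: [0.8, -0.3, -1.2]
gripper_width: 0.0855
gripper_force: 0.0
```

```bash
python3 - <<'E'
from h import *
np.set_printoptions(precision=4,suppress=True)
c,s=wrist("w4"); print(s['time'],s['ee_pos'],s['gripper_width'])
C=(.524,-.275); im=rectify(c,.097,C,.07)
for t in (130,150): rects(im,t,C,.07)
im=rectify(c,.147,C,.07); rects(im,40,C,.07,inv=True)
k=manip.capture("side"); x=cv2.resize(k['pixels'][90:190,210:340],None,fx=4,fy=4)
y=cv2.resize(c['pixels'][:,:],(280,210)); o=np.zeros((400,800,3),np.uint8); o[:,:520]=x; o[:210,520:]=y
cv2.imwrite("pics/end.png",o[:,:,::-1])
E
```

```text
12.6833 [ 0.4467 -0.257   0.2473] 0.08551833087313783
outer [ 0.5399 -0.2543] mm 119.7 106.3 ang 76.9
hole [ 0.519  -0.2769] mm 62.2 20.4 ang -12.9
outer [ 0.526  -0.2776] mm 89.7 67.1 ang -13.4
hole [ 0.5187 -0.277 ] mm 62.7 21.1 ang -12.9
outer [ 0.5247 -0.2767] mm 42.8 13.2 ang -13.5
outer [ 0.5785 -0.2809] mm 128.2 30.5 ang -90.0
```

View pics/end.png

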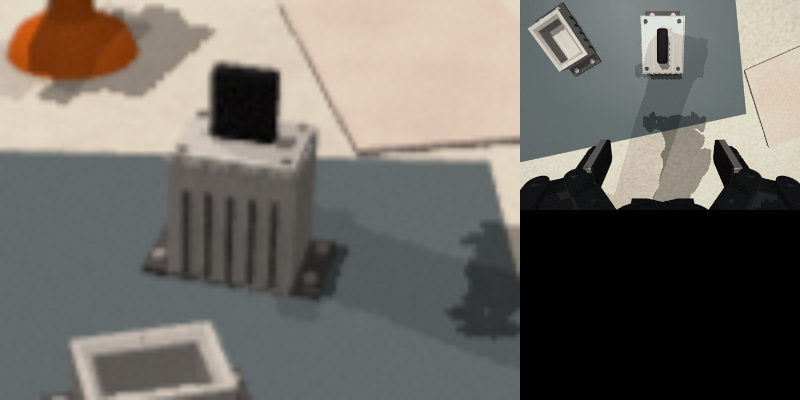

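The plate lies flat on the deep case's rim with the grip upright (side crop (245,100)), the gripper is clear and nothing else was disturbed. Handing in.

```bash
python3 -c "
from station import manip
print(manip.sign_off())"
```

```text
the job is handed in; nothing more can be done
None
```

The slim module is in the deep case with its end plate flat on the rim; I lowered it in, released it and backed the gripper clear at about 12.7 s, never went near the wide module, and handed the job in (no verdict was returned).

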